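# Move a drive wheel from its cam-locked bracket to the run-out stand

### The job

Flip the red cam lever of the blue bracket all the way over to the back while the wheel stays in its slots, then draw the wheel forward and lower its axle out of the slots and stand it upright, let go, between the two rubber chocks in front of the bracket. Then take it again in a way for which the stand leaves room for fingers, and lay its axle in both V notches of the run-out stand, wheel centred between them, then let go. Leave the lever open, never let the wheel topple, and do not shift the tape roll, the carton or the power supply.

Things in the scene. Friction and masses are not known exactly. Their poses are not given: they have to be found in the camera images.
- bracket: Fixed blue bracket. Origin on the bench under the axle seat; the slots open to its -x, y runs along the axle, z up. Dark base plate x -140 to +55, y +-45, top z 8 mm. Cheeks 20 to 28 mm either side of y = 0, x -42 to +30, top z 115 mm: only 7 mm beside the wheel, so fingers fit only before and behind it. The open lever's nose stands outside the +y cheek, up to z 128.
- axle_seat (a point): Middle of the seated axle, bracket z 80 mm. In each cheek the axle lies on a level floor behind a 3 mm lip (crest 11 mm toward -x), under a roof 8 mm above it: lift it 4 to 7 mm, then carry it 18 mm toward -x over the lip.
- trough (a point): Centre of the wheel when parked in front of the cheeks: bracket x -105, z 54 mm. It stands on a grey pad (58 mm along x, 50 mm along y, top z 22) between two black chocks, 5 mm high, 44 mm long along y, inner edges 19 mm before and behind it; the tread has about 2 mm of play.
- cam_lever (a joint): Red-handled lever on the +y cheek, hinged about bracket +y. 0 = closed: handle toward bracket -x and 20 degrees down, steel nose before the axle. It swings up and over to +x and stops at 3.25 rad, handle backward, about 14 degrees above level (fully open). Starts at 0 to 0.15. Stays where left (friction about 0.22 N m, 3 N at the knob).
- lever_pivot (a point): Point on the lever's hinge axis, in the middle plane of the handle: bracket x -12, y +46, z 106 mm.
- lever_end (a point): Middle of the round red knob at the handle's end, 78 mm from lever_pivot: a disc of 18 mm diameter, axis along bracket y, flat ends 14 mm apart. Pinch these ends from above and follow the arc about lever_pivot; the knob turns between the fingers.
- wheel: Black rubber drive wheel with orange faces, 64 mm diameter, 26 mm wide, with a fixed steel axle of 12 mm diameter and 124 mm length (62 mm to either side). Origin at its centre, y along the axle; x and z turn with the wheel. About 0.28 kg. It rolls if stood on its tread on a level top.
- stand: Fixed run-out stand, dial gauge at its +x end. Origin on the bench under the middle, y along the axle to be laid in, z up. Base plate x -63 to +87, y +-65, top z 8 mm. Two grey 90 degree V notches, mouth 34 mm, top z 68, at 46 to 54 mm either side of y = 0. Dark posts, 22 mm wide, z to 78 mm, begin 40 mm before and behind the middle: no room there for fingers.
- stand_seat (a point): Centre of the wheel when the axle lies fully in both notches and the wheel is centred, stand z 56 mm. Hold the wheel by its flat faces above the axle to lay it in (32 mm free between each face and notch).
- tape: Roll of black tape, 64 mm across, 19 mm high, bystander. Origin under its centre.
- wipes: Carton 60x90x28 mm, bystander. Origin under its centre.
- slot_exit (a point): Where the axle's middle leaves the slots: bracket x -44, z 63 mm. Past the lip each slot (20 mm wide) slopes 40 degrees down toward -x; the axle's centre runs along its middle from x -18, z 82 to here. In front of x -50 it may go straight down.
- brick: Black power supply block 40x85x26 mm, bystander. Origin under its centre.

How it is judged:
By the outcome, as a careful person would: the job done as asked, in the order asked, and still so for the second after the job is handed in, with the robot touching nothing.
It also fails if it takes over 69 s, if anything falls off the work surface, if the arm or the gripper's body presses on something with over 40 N, if the wrist force passes 120 N, or if a joint passes its speed limit or range.

### The arm

A 6-joint arm with a two-finger parallel gripper is mounted at the origin on a cart in front of the work surface, level with it; the furniture and walls round the work are solid. World frame = base frame: x ahead of the robot, y to its left, z up, the work surface at z = 0. Lengths are in m, angles in degrees, forces in N, time in s.
With the tool pointing down it reaches from about 0.25 to 0.725 m from the base axis. Payload 9.7 kg.
Tool frame: the origin (TCP) lies at the very end of the fingers, on their centre line; the grasp point (between the pads) lies 19 mm behind it; z points along the fingers, y is the line along which they close (so a half turn about z gives the same grasp; the last joint's range is limited). The gripper opens to 85 mm and grips with 20 to 120 N. Pads are 22 mm wide; open, the fingers measure 114 mm over their backs; the gripper's body (76 mm by 85 mm) begins 54 mm behind the grasp point. The pads swing forward as they close: fully open they stand 13 mm farther back than shut.
Start: joints at [-75.287, 4.979, 10.078, 95.1, 0, 90], TCP at [0.14, -0.532, 0.231] pointing down, gripper open.
Joint ranges: [-179.16, 179.16], [-48.56, 103.87], [-65.8, 70.77], [-126.05, 130.52], [-82.76, 87.17], [-180, 180]. Speed limits (degrees/s): [127.2, 127.2, 147.25, 180, 180, 180].

### API

Orientations are given as [roll, pitch, yaw] about the fixed x, y, z axes, in that order (R = Rz(yaw) Ry(pitch) Rx(roll)).
In Python, from workcell import bot gives the robot as it stands.
- The arm moves only by the tool arm_command, never from a script. Its argument "series" is a list of rows, each a list of 4 numbers: the shift along the tool's x, y, z in m, then the turn about the tool's z in rad. A call has exactly 5 rows; each row is the pose to reach, as a shift and turn from the pose commanded when the call began, along the tool's axes at that moment; what a row does not reach only later rows make up. A row lasts 1/10 s, in which the tool goes at most 50 mm and 8.59 degrees, less where a joint would pass 70% of its speed; a pose out of reach is approached as far as the arm can. A call with a gripper value outside its range is refused whole. "hand" is the finger opening in m, from 0 to 0.0854, set as the call begins (left out, the last holds). The fingers move at their own pace and stop on an object; "grip_force" is the grip in N (left out, the last holds). Time passes only in rows, so rows that repeat a pose let the fingers close, or fill a call up. It gives the time, the measured TCP pose, the force, the opening and the grip force at its end, in the units of the state.
- bot.get_obs(): the state, without advancing time (a new reading comes with each control period).
- bot.camera(name): name is "scene" or "top" or "wrist"; returns a dict with "color" (384x512x3 uint8, blue, green, red), "camera_matrix" (3x3 intrinsics, pixels), "dist_coeffs" ([k1, k2, p1, p2, k3] as OpenCV has them; the pictures are not rectified), "xyz" and "orientation" of the camera in the world; the wrist camera has in their place "T_tool_cam" (4x4, takes a point from camera to tool coordinates, whose origin is the TCP and whose axes are the flange's). Camera axes: x right, y up, looking along -z (the intrinsics and any distortion apply to the point x, -y, -z); pixel columns grow to the right and rows downward; lengths in m; the calibration is good to about 2 mm. A picture is of the moment at which its call begins: read the wrist's pose just before it. There is no depth.
- bot.job_done(): hands the job in; it is judged then, once.
Trained networks look in the newest picture that a camera, given by its name, has taken for a name from the list of things; names that differ only in an ending like _2 or _b are one class to them, and where a whole thing is asked for, a point or a joint stands for the part that bears it (a point fixed in the world has none). Each returns a list of dicts, best first, with "confidence" (0 to 1); they miss things now and then, are a little off and sometimes report something else, mostly with a low value. They report only what shows in the picture. A call takes as long as a camera call.
- bot.find_in(camera, target): "location" ([column, row] in pixels, amid what is visible of it).
- bot.mark_of(camera, target): "location" ([column, row] in pixels: a listed point, or the origin of a listed thing).
The state is a dict: "time": time; "q": joint angles; "qd": joint speeds; "joint_efforts": joint torques, N m; "ee_pos": TCP position; "tcp_rot": TCP orientation; "wrist_force": force on the tool from outside, world axes, zero at the start; "torque": the same for the moment, N m; "opening": finger opening in m; "grasp_force": force on a finger pad.
Only numpy, scipy, OpenCV 4.12 (cv2) and the standard library are available. Lean on these libraries where they do the work, as an engineer would, in place of code of your own. Each camera call takes 0.05 s, during which the arm holds its last target. There are 200 camera calls.

## Working session

There is one attempt and no reset: what is moved stays moved. The work goes in short steps, Python scripts to look and compute and a tool call to move; the robot and the scene stay as the last step left them, time stands still between calls to the robot, and variables do not carry over. Pictures are saved under pics/ and viewed, at most 10 in all, crops included, and the job is handed in when it is done.

Besides the shell and the picture viewer there is one more tool, called after ">>>" as name(argument=value, ...) on one line, values as JSON. arm_command: Moves the arm, as the interface text tells. Its arguments: {"type":"object","properties":{"series":{"type":"array"},"hand":{"type":"number"},"grip_force":{"type":"number"}},"required":["series"]}

```bash
ls; mkdir -p pics; cat > h.py <<'E'
import numpy as np,cv2
from scipy.spatial.transform import Rotation as R
from workcell import bot
def cam(n):
    o=bot.get_obs(); c=bot.camera(n)
    if n=='wrist':
        T=np.eye(4);T[:3,:3]=R.from_euler('xyz',o['tcp_rot'],degrees=True).as_matrix();T[:3,3]=o['ee_pos']
        T=T@np.array(c['T_tool_cam'])
    else:
        T=np.eye(4);T[:3,3]=c['xyz'];T[:3,:3]=rot(c['orientation'])
    c['T']=T;return c
def rot(a):
    a=np.array(a,float)
    if a.shape==(3,3):return a
    return R.from_euler('xyz',a,degrees=True).as_matrix()
def ray(c,px):
    u=cv2.undistortPoints(np.array([[px]],float),np.array(c['camera_matrix'],float),np.array(c['dist_coeffs'],float))[0,0]
    d=c['T'][:3,:3]@np.array([u[0],-u[1],-1]);return c['T'][:3,3],d/np.linalg.norm(d)
def atz(c,px,z):
    p,d=ray(c,px);return p+d*(z-p[2])/d[2]
def proj(c,P):
    Q=(np.linalg.inv(c['T'])@np.append(P,1))[:3]*[1,-1,-1]
    return cv2.projectPoints(Q[None],np.zeros(3),np.zeros(3),np.array(c['camera_matrix'],float),np.array(c['dist_coeffs'],float))[0].ravel()
def tri(rs):
    A=0;b=0
    for p,d in rs:
        M=np.eye(3)-np.outer(d,d);A=A+M;b=b+M@p
    x=np.linalg.solve(A,b);return x,[np.linalg.norm((np.eye(3)-np.outer(d,d))@(x-p)) for p,d in rs]
E
python3 - <<'E'
from h import *
o=bot.get_obs();print({k:o[k] for k in('time','ee_pos','tcp_rot','opening')})
cs={n:cam(n) for n in('scene','top')}
for n,c in cs.items():
    print(n,c['xyz'],c['orientation']);cv2.imwrite(f'pics/{n}0.png',c['color'])
names=['bracket','axle_seat','trough','lever_pivot','lever_end','wheel','stand','stand_seat','slot_exit','tape','wipes','brick']
for t in names:
    rs=[];s=t
    for n,c in cs.items():
        m=bot.mark_of(n,t)
        if m: rs.append(ray(c,m[0]['location']));s+=f" {n}{np.round(m[0]['location'],1)}c{m[0]['confidence']:.2f}({len(m)})"
    if len(rs)==2:
        x,e=tri(rs);s+=f" X{np.round(x,4)} e{np.round(e[0],4)}"
    print(s)
E
```

```text
pics
{'time': 0.0, 'ee_pos': array([ 0.13961326, -0.53171955,  0.23058144]), 'tcp_rot': array([-1.79921859e+02,  1.11754841e-03,  1.47117119e+01]), 'opening': 0.08582952228009749}
scene [-0.07955508  0.60452649  0.9822407 ] [  40.26019017   -1.09844235 -122.81499323]
top [0.48543063 0.20750729 1.28426214] [  2.84026916  -0.81769172 -88.58672549]
bracket top[234.8 192.2]c0.65(2)
axle_seat scene[248.7 204.7]c0.97(1) top[236.1 189.4]c0.83(2) X[0.5289 0.2257 0.0956] e0.0069
trough scene[272.  240.1]c0.92(1) top[239.8 228.1]c0.83(1) X[0.427  0.2172 0.0594] e0.0024
lever_pivot scene[233.6 211.5]c0.82(1) top[221.1 196.4]c0.74(1) X[0.513  0.2701 0.1147] e0.0003
lever_end scene[254.7 239.3]c0.55(1) top[224.5 227.1]c0.51(1) X[0.432  0.2606 0.0897] e0.0009
wheel scene[243.3 209.7]c0.82(2) top[238.9 191.8]c0.74(3) X[0.5299 0.2277 0.0748] e0.0044
stand scene[316.8 179.7]c0.73(2) top[325.9 180.9]c0.67(1) X[ 0.5641 -0.0299  0.0053] e0.0057
stand_seat scene[316.1 170.3]c0.65(1) top[329.9 179.5]c0.65(1) X[ 0.5688 -0.0315  0.0395] e0.0014
slot_exit scene[254.5 225.5]c0.93(1) top[241.5 205.7]c0.65(1) X[0.4919 0.219  0.0453] e0.0035
tape top[169.4 185.7]c0.58(1)
wipes scene[251.4 176.2]c0.57(1)
brick scene[186.8 293.7]c0.95(2) top[164.8 222.7]c0.74(1) X[ 0.4384  0.4416 -0.0073] e0.0056
```

```bash
python3 - <<'E'
import cv2
a=cv2.imread('pics/top0.png')[110:290,130:400];b=cv2.imread('pics/scene0.png')[130:310,150:420]
cv2.imwrite('pics/c0.png',cv2.resize(cv2.vconcat([a,b]),None,fx=1.65,fy=1.65,interpolation=cv2.INTER_CUBIC))
E
```

```text
(no output)
```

View pics/c0.png

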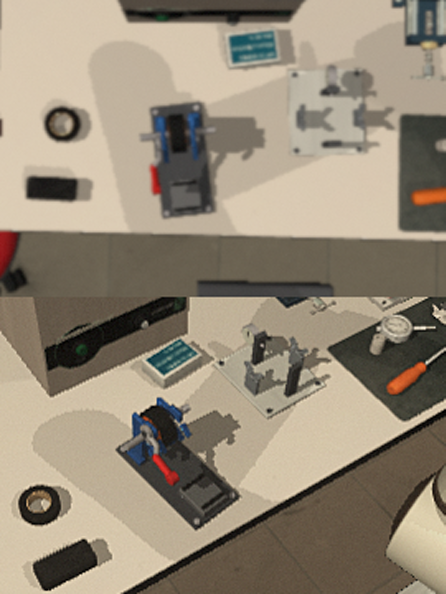

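The pictures show the bracket at about (236,190) in top, with its slots toward the robot and the lever closed. The stand is at about (326,180), and the bystanders are clear of it. I'll fit poses next.

```bash
cat >> h.py <<'E'
from scipy.optimize import least_squares
B={'bracket':(0,0,0),'axle_seat':(0,0,80),'trough':(-105,0,54),'lever_pivot':(-12,46,106),'slot_exit':(-44,0,63)}
S={'stand':(0,0,0),'stand_seat':(0,0,56)}
def w(p,l):
    c,s=np.cos(p[2]),np.sin(p[2]);l=np.array(l)/1000
    return np.array([p[0]+c*l[0]-s*l[1],p[1]+s*l[0]+c*l[1],l[2]])
def obs(n,names,minc=.4):
    c=cam(n);L=[]
    for t in names:
        m=bot.mark_of(n,t)
        if m and m[0]['confidence']>minc:L.append((c,t,np.array(m[0]['location']),m[0]['confidence']))
    return L
def fit(L,M,p0,pr=True):
    f=lambda p:np.concatenate([(proj(c,w(p,M[t]))-u)*k for c,t,u,k in L])
    r=least_squares(f,p0,loss='soft_l1',x_scale=[.01,.01,.1])
    if pr:
        print('fit',np.round(r.x[:2],4),'yaw',round(np.degrees(r.x[2]),2))
        for c,t,u,k in L:print('  ',t,np.round(proj(c,w(r.x,M[t]))-u,1),round(k,2))
    return r.x
E
python3 - <<'E'
from h import *
L=[];K=[]
for n in('scene','top'):L+=obs(n,B);K+=obs(n,S)
b=fit(L,B,[.53,.225,.05]);s=fit(K,S,[.565,-.03,0])
for t in(0,.15):
    a=np.radians(20)-t;print('knob',w(b,(-12-78*np.cos(a),46,106-78*np.sin(a))))
c=cam('top');c2=cam('scene')
for n,cc in(('top',c),('scene',c2)):
    for t in('stand','bracket'):
        m=bot.find_in(n,t);print(n,t,[(np.round(x['location']),round(x['confidence'],2)) for x in m])
E
```

```text
fit [0.5287 0.2255] yaw 7.29
   bracket [-1.1 -2.8] 0.63
   trough [-0.1 -0. ] 0.84
   lever_pivot [0.2 2. ] 0.55
   slot_exit [ 1.7 -4.4] 0.92
   bracket [-0.5  2.2] 0.63
   axle_seat [ 3.4 -2.1] 0.74
   trough [-2.4 -2.1] 0.57
   lever_pivot [-1.   2.1] 0.6
   slot_exit [-3.5  2.7] 0.66
fit [ 0.5624 -0.0295] yaw 0.0
   stand [-4.4  0.8] 0.76
   stand_seat [-1.   1.7] 0.68
   stand [ 0.9 -0.7] 0.81
   stand_seat [2.5 0.9] 0.84
knob [0.43828452 0.26026577 0.07932243]
knob [0.43514649 0.25986427 0.09057521]
top stand [(array([326., 178.]), 0.93)]
top bracket [(array([241., 211.]), 0.85), (array([281., 137.]), 0.61)]
scene stand [(array([311., 174.]), 0.97)]
scene bracket []
```

```bash
cat >> h.py <<'E'
def plan(wps,start=None,bl=None):
    """wps: (x,y,z,yaw_deg) [optionally 5th: v m/s]; prints calls of 5 rows, straight interpolation"""
    o=bot.get_obs();p=np.array([*o['ee_pos'],o['tcp_rot'][2]]) if start is None else np.array(start,float)
    rows=[]
    for q in wps:
        v=q[4] if len(q)>4 else .4
        q=np.array(q[:4],float);q[3]=p[3]+(q[3]-p[3]+180)%360-180
        n=max(1,int(np.ceil(np.linalg.norm(q[:3]-p[:3])/(v*.1)-.02)),int(np.ceil(abs(q[3]-p[3])/7-.02)))
        rows+=[p+(q-p)*i/n for i in range(1,n+1)];p=q
    while len(rows)%5:rows.append(rows[-1])
    st=np.array([*o['ee_pos'],o['tcp_rot'][2]]) if start is None else np.array(start,float)
    for i in range(0,len(rows),5):
        y=np.radians(st[3]);A=np.array([[np.cos(y),np.sin(y),0],[np.sin(y),-np.cos(y),0],[0,0,-1]])
        print([[*[float(round(v,4)) for v in A@(r[:3]-st[:3])],float(round(-np.radians(r[3]-st[3]),3))] for r in rows[i:i+5]])
        st=rows[i+4]
E
python3 - <<'E'
from h import *
plan([(.38,-.2,.3,10,.5),(.40,.23,.30,7.3,.5)])
print(np.round(cam('wrist')['T_tool_cam'],3))
E
```

```text
[[0.0352, -0.0289, -0.0076, 0.009], [0.0704, -0.0578, -0.0153, 0.018], [0.1056, -0.0867, -0.0229, 0.027], [0.1408, -0.1156, -0.0305, 0.037], [0.176, -0.1445, -0.0382, 0.046]]
[[0.0338, -0.0305, -0.0076, 0.009], [0.0677, -0.0609, -0.0153, 0.018], [0.1015, -0.0914, -0.0229, 0.027], [0.1353, -0.1219, -0.0305, 0.037], [0.1475, -0.1681, -0.0305, 0.042]]
[[0.0102, -0.0467, 0.0, 0.005], [0.0205, -0.0934, 0.0, 0.01], [0.0307, -0.1402, 0.0, 0.016], [0.041, -0.1869, 0.0, 0.021], [0.0512, -0.2336, 0.0, 0.026]]
[[0.009, -0.047, 0.0, 0.005], [0.018, -0.0939, 0.0, 0.01], [0.027, -0.1409, 0.0, 0.016], [0.027, -0.1409, 0.0, 0.016], [0.027, -0.1409, 0.0, 0.016]]
[[-0.     0.946  0.325  0.084]
 [ 1.     0.     0.    -0.   ]
 [ 0.     0.325 -0.946 -0.142]
 [ 0.     0.     0.     1.   ]]
```

>>> arm_command(series=[[0.035,-0.029,-0.008,0.01],[0.07,-0.058,-0.015,0.02],[0.106,-0.087,-0.023,0.03],[0.141,-0.116,-0.03,0.04],[0.176,-0.145,-0.038,0.046]])

```text
time: 3.05
ee_pos: [0.2737, -0.3455, 0.2696]
tcp_rot: [180.0, -0.0, 12.0]
wrist_force: [0.8, -0.1, 0.4]
opening: 0.0856
grasp_force: 0.0
```

>>> arm_command(series=[[0.034,-0.03,-0.008,0.01],[0.068,-0.061,-0.015,0.02],[0.102,-0.091,-0.023,0.027],[0.135,-0.122,-0.03,0.037],[0.148,-0.168,-0.03,0.042]])

```text
time: 3.55
ee_pos: [0.3846, -0.1505, 0.2993]
tcp_rot: [180.0, -0.0, 9.7]
wrist_force: [0.7, 0.5, 0.3]
opening: 0.0853
grasp_force: 0.0
```

>>> arm_command(series=[[0.01,-0.047,0,0.005],[0.02,-0.093,0,0.01],[0.031,-0.14,0,0.016],[0.041,-0.187,0,0.021],[0.051,-0.234,0,0.026]])

```text
time: 4.05
ee_pos: [0.396, 0.072, 0.2996]
tcp_rot: [-179.2, -0.0, 9.7]
wrist_force: [0.4, -1.2, -0.7]
opening: 0.0855
grasp_force: 0.0
```

>>> arm_command(series=[[0.009,-0.047,0,0.005],[0.018,-0.094,0,0.01],[0.027,-0.141,0,0.016],[0.027,-0.141,0,0.016],[0.027,-0.141,0,0.016]], hand=0.04)

```text
time: 4.55
ee_pos: [0.421, 0.1022, 0.301]
tcp_rot: [-177.1, 0.1, 11.8]
wrist_force: [-0.1, -0.5, -0.1]
opening: 0.0398
grasp_force: 0.0
```

```bash
python3 - <<'E'
from h import *
o=bot.get_obs();print(o['time'],o['ee_pos'],o['tcp_rot'],o['opening'])
L=obs('wrist',list(B));b=fit(L,B,[.529,.225,.12])
c=cam('wrist');cv2.imwrite('pics/w1.png',c['color'])
m=bot.mark_of('wrist','lever_end');print(m)
for x in m[:2]:
  p,d=ray(c,x['location'])
  # intersect with plane bracket y=46
  n=np.array([-np.sin(b[2]),np.cos(b[2]),0]);q=w(b,(0,46,0));X=p+d*((q-p)@n)/(d@n);print(X)
E
```

```text
4.55 [0.42095771 0.10223219 0.30102366] [-1.77095162e+02  1.06245235e-01  1.17912797e+01] 0.039767003199474175
fit [0.5299 0.2268] yaw 7.34
   bracket [0.8 1.4] 0.77
   axle_seat [-3.1 -2.1] 0.82
   trough [-0.3  0.1] 0.77
   lever_pivot [ 0.3 -0.5] 0.56
   slot_exit [1.  0.8] 0.82
[{'location': [151.8, 123.6], 'confidence': 0.73}]
[0.44108155 0.26174488 0.06983746]
```

View pics/w1.png

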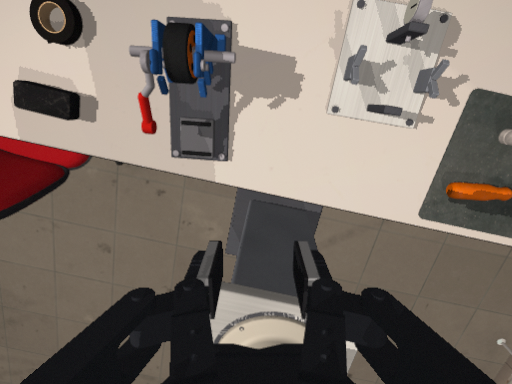

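```bash
python3 - <<'E'
from h import *
o=bot.get_obs();print(o['time'],o['ee_pos'],o['tcp_rot'],np.round(o['q'],1),np.round(o['qd'],1))
c=cam('wrist')
S2=dict(S,n1=(0,50,60),n2=(0,-50,60),)
L=obs('wrist',S)+[(c,'n1',np.array([358,66]),1),(c,'n2',np.array([432,78]),1)]
s=fit(L,S2,[.5624,-.03,0])
b=[.5299,.2268,np.radians(7.34)]
print(w(b,(-85,46,79)))
plan([(.42,.24,.25,7.3,.3)])
E
```

```text
4.95 [0.42031518 0.10300232 0.301253  ] [-1.77081556e+02  6.69117519e-02  1.19048306e+01] [ 11.8  -8.7   4.7 103.4   2.9 179.9] [ 0.3 -0.   0.   0.   0.1  0.1]
fit [ 0.5653 -0.029 ] yaw 3.74
   stand [-0.1 -0.2] 0.87
   stand_seat [-2.8  0.1] 0.89
   n1 [-0.1 -0.1] 1
   n2 [6.9 0.3] 1
[0.43971971 0.2615637  0.079     ]
[[0.0056, -0.0268, 0.0102, 0.016], [0.0112, -0.0536, 0.0205, 0.032], [0.0168, -0.0804, 0.0307, 0.048], [0.0223, -0.1071, 0.041, 0.065], [0.0279, -0.1339, 0.0512, 0.081]]
```

```bash
python3 - <<'E'
from h import *
plan([(.42,.10,.30,40,.3),(.36,.2,.30,187.3-33,.03),(.36,.24,.30,187.3)])
E
```

```text
[[-0.0003, 0.0008, 0.0003, -0.123], [-0.0005, 0.0015, 0.0006, -0.245], [-0.0008, 0.0023, 0.0009, -0.368], [-0.001, 0.003, 0.0012, -0.49], [-0.002, 0.0002, 0.0012, -0.541]]
[[0.0006, -0.0029, 0.0, -0.051], [0.0012, -0.0059, 0.0, -0.102], [0.0019, -0.0088, 0.0, -0.153], [0.0025, -0.0117, 0.0, -0.205], [0.0031, -0.0146, 0.0, -0.256]]
[[0.0013, -0.0027, 0.0, -0.051], [0.0027, -0.0053, 0.0, -0.102], [0.004, -0.008, 0.0, -0.153], [0.0054, -0.0107, 0.0, -0.205], [0.0067, -0.0134, 0.0, -0.256]]
[[0.002, -0.0022, 0.0, -0.051], [0.0039, -0.0045, 0.0, -0.102], [0.0059, -0.0067, 0.0, -0.153], [0.0079, -0.009, 0.0, -0.205], [0.0099, -0.0112, 0.0, -0.256]]
[[0.0025, -0.0017, 0.0, -0.051], [0.005, -0.0034, 0.0, -0.102], [0.0074, -0.005, 0.0, -0.153], [0.0099, -0.0067, 0.0, -0.205], [0.0124, -0.0084, 0.0, -0.256]]
[[0.0028, -0.001, 0.0, -0.051], [0.0056, -0.002, 0.0, -0.102], [0.0085, -0.003, 0.0, -0.153], [0.0113, -0.004, 0.0, -0.205], [0.0141, -0.005, 0.0, -0.256]]
[[0.003, -0.0002, 0.0, -0.051], [0.006, -0.0005, 0.0, -0.102], [0.0089, -0.0007, 0.0, -0.153], [0.0119, -0.001, 0.0, -0.205], [0.0149, -0.0012, 0.0, -0.256]]
[[0.0029, 0.0005, 0.0, -0.051], [0.0059, 0.001, 0.0, -0.102], [0.0088, 0.0015, 0.0, -0.153], [0.0118, 0.0021, 0.0, -0.205], [0.0147, 0.0026, 0.0, -0.256]]
[[0.0027, 0.0012, 0.0, -0.051], [0.0054, 0.0025, 0.0, -0.102], [0.0082, 0.0037, 0.0, -0.153], [0.0127, 0.0103, 0.0, -0.269], [0.0172, 0.0169, 0.0, -0.384]]
[[0.0017, 0.0078, 0.0, -0.115], [0.0035, 0.0156, 0.0, -0.23], [0.0052, 0.0234, 0.0, -0.346], [0.0052, 0.0234, 0.0, -0.346], [0.0052, 0.0234, 0.0, -0.346]]
```

>>> arm_command(series=[[0,0,0,-0.14],[0,0,0,-0.28],[0,0,0,-0.42],[0,0,0,-0.56],[0,0,0,-0.7]])

```text
time: 5.65
ee_pos: [0.4204, 0.1032, 0.3012]
tcp_rot: [-177.7, -1.8, 52.3]
wrist_force: [0.7, 0.2, -0.7]
opening: 0.0404
grasp_force: 0.0
```

>>> arm_command(series=[[0,0,0,-0.14],[0,0,0,-0.28],[0,0,0,-0.42],[0,0,0,-0.56],[0,0,0,-0.7]])

```text
time: 6.15
ee_pos: [0.4204, 0.1032, 0.3011]
tcp_rot: [-179.4, -2.9, 92.5]
wrist_force: [0.4, 0.4, -0.3]
opening: 0.0397
grasp_force: 0.0
```

>>> arm_command(series=[[0,0,0,-0.14],[0,0,0,-0.28],[0,0,0,-0.42],[0,0,0,-0.56],[0,0,0,-0.7]])

```text
time: 6.65
ee_pos: [0.4204, 0.1032, 0.3011]
tcp_rot: [178.6, -2.6, 132.6]
wrist_force: [0.5, -0.1, 0.3]
opening: 0.04
grasp_force: 0.0
```

>>> arm_command(series=[[0,0,0,-0.14],[0,0,0,-0.28],[0,0,0,-0.42],[0,0,0,-0.56],[0,0,0,-0.7]])

```text
time: 7.15
ee_pos: [0.4204, 0.1032, 0.3011]
tcp_rot: [177.3, -1.0, 172.7]
wrist_force: [0.4, 0.7, -0.5]
opening: 0.0402
grasp_force: 0.0
```

```bash
python3 - <<'E'
from h import *
o=bot.get_obs();print(o['time'],np.round(o['q'],1))
plan([(.40,.24,.24,187.3,.35)])
E
```

```text
7.15 [ 11.9  -8.7   4.7 103.4   2.9  19.2]
[[0.0075, 0.0266, 0.0122, -0.051], [0.015, 0.0532, 0.0245, -0.102], [0.0225, 0.0799, 0.0367, -0.153], [0.0301, 0.1065, 0.0489, -0.204], [0.0376, 0.1331, 0.0611, -0.255]]
```

>>> arm_command(series=[[0,0,0,-0.14],[0,0,0,-0.28],[0,0,0,-0.42],[0,0,0,-0.56],[0,0,0,-0.7]])

```text
time: 7.65
ee_pos: [0.4204, 0.1032, 0.3011]
tcp_rot: [177.2, 1.0, -147.2]
wrist_force: [-0.4, 0.2, -0.0]
opening: 0.0403
grasp_force: 0.0
```

>>> arm_command(series=[[0,0,0,-0.14],[0,0,0,-0.28],[0,0,0,-0.42],[0,0,0,-0.56],[0,0,0,-0.7]])

```text
time: 8.15
ee_pos: [0.4204, 0.1032, 0.3011]
tcp_rot: [178.5, 2.5, -107.1]
wrist_force: [0.7, 0.1, 0.1]
opening: 0.0398
grasp_force: 0.0
```

>>> arm_command(series=[[0,0,0,-0.14],[0,0,0,-0.28],[0,0,0,-0.42],[0,0,0,-0.56],[0,0,0,-0.7]])

```text
time: 8.65
ee_pos: [0.4204, 0.1032, 0.3012]
tcp_rot: [-179.5, 2.9, -67.0]
wrist_force: [-0.7, -0.2, -0.4]
opening: 0.0402
grasp_force: 0.0
```

>>> arm_command(series=[[0,0,0,-0.14],[0,0,0,-0.28],[0,0,0,-0.42],[0,0,0,-0.56],[0,0,0,-0.7]])

```text
time: 9.15
ee_pos: [0.4204, 0.1032, 0.3012]
tcp_rot: [-177.8, 1.9, -26.8]
wrist_force: [-0.1, 0.4, -0.2]
opening: 0.0401
grasp_force: 0.0
```

>>> arm_command(series=[[0,0,0,-0.14],[0,0,0,-0.28],[0,0,0,-0.42],[0,0,0,-0.56],[0,0,0,-0.72]])

```text
time: 9.65
ee_pos: [0.4189, 0.1098, 0.3011]
tcp_rot: [-177.4, 0.0, 13.0]
wrist_force: [0.1, -0.3, -0.5]
opening: 0.0401
grasp_force: 0.0
```

```bash
python3 - <<'E'
from h import *
o=bot.get_obs();print(o['time'],np.round(o['q'],1))
E
```

```text
9.65 [  13.    -8.7    4.6  103.3    2.6 -180. ]
```

>>> arm_command(series=[[0,0.02,0,-0.06],[0,0.04,0,-0.12],[0,0.06,0,-0.12],[0,0.08,0,-0.12],[0,0.1,0,-0.12]])

```text
time: 10.15
ee_pos: [0.4098, 0.1232, 0.2973]
tcp_rot: [-179.5, -0.2, 16.4]
wrist_force: [0.4, 0.0, 1.1]
opening: 0.0399
grasp_force: 0.0
```

```bash
python3 - <<'E'
from h import *
o=bot.get_obs();print(o['time'],np.round(o['q'],1))
E
```

```text
10.15 [  16.4   -9.7    3.3  102.8    0.5 -180. ]
```

>>> arm_command(series=[[0,0.02,0,-0.03],[0,0.025,0,-0.03],[0,0.025,0,-0.03],[0,0.025,0,-0.03],[0,0.025,0,-0.03]])

```text
time: 10.65
ee_pos: [0.4108, 0.1201, 0.2972]
tcp_rot: [179.5, -0.2, 16.6]
wrist_force: [0.2, 0.2, -0.4]
opening: 0.0404
grasp_force: 0.0
```

```bash
python3 - <<'E'
from h import *
o=bot.get_obs();print(o['time'],np.round(o['q'],2),o['tcp_rot'])
plan([(.39,.235,.26,7.4,.35)])
E
```

```text
10.65 [  16.62   -9.75    3.32  102.81   -0.48 -179.94] [179.51531552  -0.24716731  16.56091011]
[[0.0032, -0.029, 0.0093, 0.04], [0.0064, -0.058, 0.0186, 0.08], [0.0096, -0.0871, 0.0279, 0.12], [0.0128, -0.1161, 0.0372, 0.16], [0.0128, -0.1161, 0.0372, 0.16]]
```

>>> arm_command(series=[[0.003,-0.029,0.009,0.04],[0.006,-0.058,0.019,0.08],[0.01,-0.087,0.028,0.12],[0.013,-0.116,0.037,0.16],[0.013,-0.116,0.037,0.16]])

```text
time: 11.15
ee_pos: [0.3894, 0.2369, 0.2576]
tcp_rot: [179.5, -0.2, 7.5]
wrist_force: [0.4, 0.1, 0.3]
opening: 0.0402
grasp_force: 0.0
```

```bash
python3 - <<'E'
from h import *
o=bot.get_obs();print(o['time'],o['ee_pos'],o['tcp_rot'],np.round(o['q'],1))
L=obs('wrist',list(B));b=fit(L,B,[.53,.2268,.128])
c=cam('wrist');cv2.imwrite('pics/w2.png',c['color'])
m=bot.mark_of('wrist','lever_end');m2=bot.find_in('wrist','lever_end');print(m,m2)
for t in(0,.08,.15):
    a=np.radians(20)-t;k=w(b,(-12-78*np.cos(a),46,106-78*np.sin(a)));print('knob',t,k,proj(c,k))
E
```

```text
11.15 [0.38944552 0.23688556 0.25761465] [179.53933367  -0.19508994   7.49244527] [  31.6   -7.2    1.1   98.3   -0.5 -155.9]
fit [0.5288 0.2278] yaw 8.29
   bracket [-0.5  2.5] 0.68
   trough [ 0.5 -0.4] 0.66
   lever_pivot [ 2.  -0.3] 0.55
   slot_exit [-0.6 -0.4] 0.92
[{'location': [238.7, 131.0], 'confidence': 0.62}] [{'location': [243.7, 92.6], 'confidence': 0.89}, {'location': [269.9, 101.6], 'confidence': 0.61}]
knob 0 [0.43775685 0.2610315  0.07932243] [238.49291335 131.78737076]
knob 0.08 [0.43587915 0.26075806 0.08526518] [238.24944522 134.10219168]
knob 0.15 [0.43462626 0.26057562 0.09057521] [238.00990365 135.83346913]
```

View pics/w2.png

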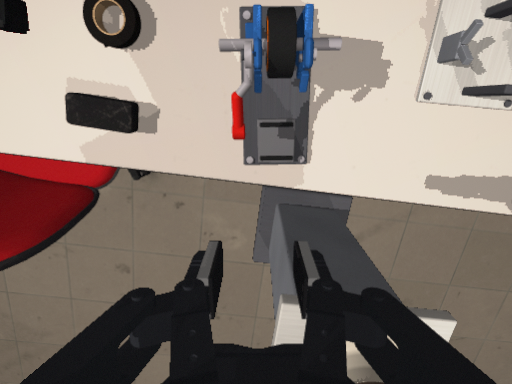

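```bash
cat >> h.py <<'E'
b0=[.5293,.2273,np.radians(7.8)]
def knob(b,t):
    a=np.radians(20)-t;return w(b,(-12-78*np.cos(a),46,106-78*np.sin(a)))
E
python3 - <<'E'
from h import *
k=knob(b0,.02);print(k)
plan([(k[0],k[1],.13,7.8,.35),(k[0],k[1],k[2]-.019,7.8,.2)])
print()
wp=[(*(knob(b0,t)-[0,0,.019]),7.8,9) for t in np.linspace(.02,3.27,26)[1:]]
plan(wp,start=(*(k-[0,0,.019]),7.8))
E
```

```text
[0.43803618 0.26122798 0.08079359]
[[0.0126, -0.0052, 0.0324, -0.002], [0.0253, -0.0103, 0.0648, -0.004], [0.0379, -0.0155, 0.0972, -0.006], [0.0505, -0.0207, 0.1296, -0.008], [0.0505, -0.0207, 0.1466, -0.008]]
[[0.0, 0.0, 0.0171, -0.0], [0.0, 0.0, 0.0341, -0.0], [0.0, 0.0, 0.0512, -0.0], [0.0, 0.0, 0.0512, -0.0], [0.0, 0.0, 0.0512, -0.0]]

[[-0.0026, -0.0, -0.0098, -0.0], [-0.004, 0.0, -0.0198, -0.0], [-0.004, 0.0, -0.03, -0.0], [-0.0028, 0.0, -0.04, -0.0], [-0.0002, -0.0, -0.0498, -0.0]]
[[0.0038, 0.0, -0.0094, -0.0], [0.0088, -0.0, -0.0182, -0.0], [0.0149, 0.0, -0.0263, -0.0], [0.022, 0.0, -0.0335, -0.0], [0.03, 0.0, -0.0398, -0.0]]
[[0.0087, -0.0, -0.0052, -0.0], [0.018, -0.0, -0.0092, -0.0], [0.0278, -0.0, -0.0119, -0.0], [0.0378, -0.0, -0.0134, -0.0], [0.0479, -0.0, -0.0135, -0.0]]
[[0.0101, 0.0, 0.0012, -0.0], [0.0199, 0.0, 0.0036, -0.0], [0.0293, 0.0, 0.0073, -0.0], [0.0382, 0.0, 0.0122, -0.0], [0.0463, -0.0, 0.0183, -0.0]]
[[0.0073, 0.0, 0.007, -0.0], [0.0136, 0.0, 0.0149, -0.0], [0.0189, 0.0, 0.0236, -0.0], [0.023, 0.0, 0.0329, -0.0], [0.0259, 0.0, 0.0426, -0.0]]
```

>>> arm_command(series=[[0.0126,-0.005,0.032,-0.002],[0.025,-0.01,0.065,-0.004],[0.038,-0.0155,0.097,-0.006],[0.0505,-0.0207,0.13,-0.008],[0.0505,-0.0207,0.1466,-0.008]])

```text
time: 12.1
ee_pos: [0.4388, 0.2604, 0.1096]
tcp_rot: [179.5, -0.2, 7.8]
wrist_force: [0.3, -0.6, -0.4]
opening: 0.0398
grasp_force: 0.0
```

>>> arm_command(series=[[0,0,0.017,0],[0,0,0.034,0],[0,0,0.051,0],[0,0,0.051,0],[0,0,0.051,0]])

```text
time: 12.6
ee_pos: [0.4391, 0.2602, 0.0622]
tcp_rot: [179.6, -0.3, 7.8]
wrist_force: [0.6, -1.0, 0.3]
opening: 0.0399
grasp_force: 0.0
```

>>> arm_command(series=[[0,0,0,0],[0,0,0,0],[0,0,0,0],[0,0,0,0],[0,0,0,0]], hand=0.0, grip_force=35)

```text
time: 13.1
ee_pos: [0.4397, 0.2608, 0.0625]
tcp_rot: [179.6, -0.4, 7.9]
wrist_force: [1.8, 0.3, 4.6]
opening: 0.0131
grasp_force: 37.0
```

```bash
python3 - <<'E'
from h import *
o=bot.get_obs();print(o['time'],o['ee_pos'],o['tcp_rot'],o['opening'],o['grasp_force'],o['wrist_force'])
c=cam('wrist');cv2.imwrite('pics/w3.png',c['color'])
E
```

```text
13.1 [0.43969197 0.26076069 0.06254348] [179.58753486  -0.42266944   7.86605061] 0.013131832047338006 37.00520217418671 [1.8353406  0.25032278 4.58119001]
```

View pics/w3.png

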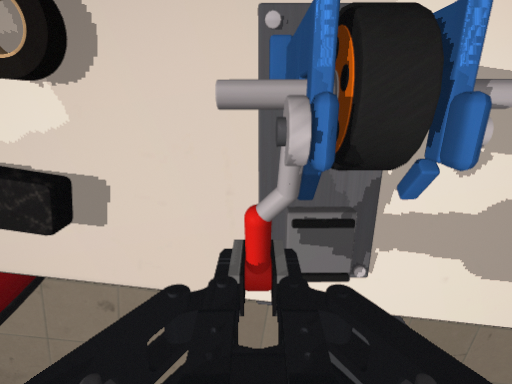

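Knob is pinched between the pads (about (258,280)). Next I swing it over.

>>> arm_command(series=[[-0.0026,0,-0.0098,0],[-0.004,0,-0.0198,0],[-0.004,0,-0.03,0],[-0.0028,0,-0.04,0],[-0.0002,0,-0.0498,0]])

```text
time: 13.65
ee_pos: [0.4377, 0.2605, 0.1113]
tcp_rot: [179.5, -0.2, 7.9]
wrist_force: [-0.5, 0.2, -8.2]
opening: 0.0136
grasp_force: 34.1
```

>>> arm_command(series=[[0.0038,0,-0.0094,0],[0.0088,0,-0.0182,0],[0.0149,0,-0.0263,0],[0.022,0,-0.0335,0],[0.03,0,-0.0398,0]])

```text
time: 14.15
ee_pos: [0.4682, 0.2649, 0.1522]
tcp_rot: [179.5, -0.3, 7.9]
wrist_force: [-3.3, -1.8, -5.4]
opening: 0.013
grasp_force: 34.1
```

>>> arm_command(series=[[0.0087,0,-0.0052,0],[0.018,0,-0.0092,0],[0.0278,0,-0.0119,0],[0.0378,0,-0.0134,0],[0.0479,0,-0.0135,0]])

```text
time: 14.65
ee_pos: [0.5161, 0.2717, 0.1668]
tcp_rot: [179.6, -0.4, 7.9]
wrist_force: [-5.9, -2.4, 2.2]
opening: 0.0127
grasp_force: 34.0
```

>>> arm_command(series=[[0.01,0,0.0012,0],[0.02,0,0.0036,0],[0.0293,0,0.0073,0],[0.0382,0,0.0122,0],[0.0463,0,0.0183,0]])

```text
time: 15.15
ee_pos: [0.5639, 0.2784, 0.1503]
tcp_rot: [179.6, -0.7, 7.8]
wrist_force: [0.2, -1.0, 8.5]
opening: 0.0123
grasp_force: 34.1
```

>>> arm_command(series=[[0.0073,0,0.007,0],[0.0136,0,0.015,0],[0.0189,0,0.0236,0],[0.023,0,0.033,0],[0.0259,0,0.0426,0]])

```text
time: 15.65
ee_pos: [0.5911, 0.2822, 0.1084]
tcp_rot: [179.7, -0.8, 7.8]
wrist_force: [3.0, 1.3, 8.6]
opening: 0.0127
grasp_force: 55.6
```

```bash
python3 - <<'E'
from h import *
o=bot.get_obs();print(o['time'],o['ee_pos'],o['tcp_rot'],o['opening'],o['grasp_force'],o['wrist_force'],knob(b0,3.25)-[0,0,.019])
E
```

```text
15.65 [0.59111719 0.28221935 0.10843966] [179.67023358  -0.84602403   7.83250553] 0.012678379062014015 55.59140503406525 [2.98834315 1.26801993 8.59223276] [0.58621938 0.28152656 0.10559069]
```

>>> arm_command(series=[[0,0,0.003,0],[0,0,0.005,0],[0,0,0.007,0],[0,0,0.007,0],[0,0,0.007,0]])

```text
time: 16.15
ee_pos: [0.5916, 0.2824, 0.1016]
tcp_rot: [179.7, -0.9, 7.8]
wrist_force: [9.0, 3.2, 6.9]
opening: 0.0126
grasp_force: 60.8
```

```bash
python3 - <<'E'
from h import *
o=bot.get_obs();print(o['time'],o['ee_pos'],o['tcp_rot'],o['opening'],o['grasp_force'],o['wrist_force'])
E
```

```text
16.15 [0.59156655 0.28236538 0.10164021] [179.6879193   -0.90492863   7.81314448] 0.012572950833223235 60.81532001495361 [9.04967643 3.23111953 6.92522441]
```

>>> arm_command(series=[[0,0,0,0],[0,0,0,0],[0,0,-0.03,0],[0,0,-0.07,0],[-0.02,0,-0.11,0]], hand=0.04)

```text
time: 16.65
ee_pos: [0.5675, 0.279, 0.2078]
tcp_rot: [179.5, -0.3, 7.8]
wrist_force: [-0.4, 0.0, 0.3]
opening: 0.0403
grasp_force: 0.0
```

>>> arm_command(series=[[-0.04,0.015,-0.02,0],[-0.08,0.03,-0.02,0],[-0.11,0.04,-0.02,0],[-0.11,0.04,-0.02,0],[-0.11,0.04,-0.02,0]], hand=0.0854)

```text
time: 17.15
ee_pos: [0.4633, 0.2246, 0.2281]
tcp_rot: [179.6, -0.4, 7.9]
wrist_force: [0.2, 0.2, -0.8]
opening: 0.0852
grasp_force: 0.0
```

```bash
python3 - <<'E'
from h import *
o=bot.get_obs();print(o['time'],o['ee_pos'],o['tcp_rot'],np.round(o['q'],1))
L=obs('wrist',list(B));b=fit(L,B,b0)
c=cam('wrist');cv2.imwrite('pics/w4.png',c['color'][:,:])
m=bot.mark_of('wrist','lever_end');print(m)
mw=bot.mark_of('wrist','wheel');print(mw, [atz(c,x['location'],.08) for x in mw[:1]])
for t in(2.9,3.0,3.1,3.2,3.25): print(t,proj(c,knob(b,t)))
E
```

```text
17.15 [0.46327113 0.22461519 0.22813109] [179.57375168  -0.41620051   7.86128079] [  26.2   -0.2    4.4   94.3   -0.5 -161.7]
fit [0.527 0.227] yaw 8.45
   bracket [  1.2 -91. ] 0.6
   trough [-0.2  0.7] 0.71
   lever_pivot [-0.2  0.3] 0.92
[{'location': [204.1, 36.8], 'confidence': 0.83}]
[{'location': [261.4, 119.1], 'confidence': 0.83}] [array([0.52928441, 0.22959679, 0.08      ])]
2.9 [200.38543773  52.01711858]
3.0 [201.68419355  47.32674733]
3.1 [203.07455211  44.00331976]
3.2 [204.52551622  41.99643377]
3.25 [205.26474255  41.46343965]
```

View pics/w4.png

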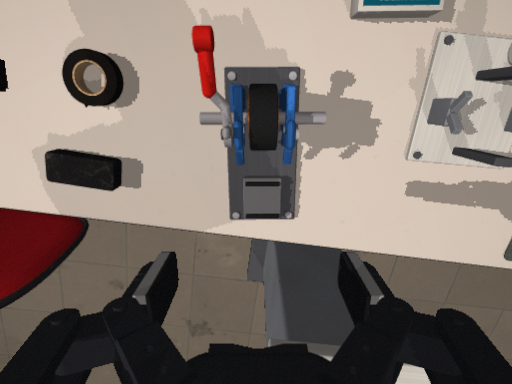

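```bash
python3 - <<'E'
from h import *
b=[.5285,.2273,np.radians(8.0)]
c=cam('wrist')
def loc(px,z):
    d=atz(c,px,z)-[b[0],b[1],0];C,s=np.cos(b[2]),np.sin(b[2]);return np.round([C*d[0]+s*d[1],-s*d[0]+C*d[1]],4)
print('nose',loc((227,132),.122),'knob',loc((204,37),.125),'cheekL',loc((238,120),.115),'cheekR',loc((291,120),.115),'wheeltop',loc((263,118),.112))
I=c['color'];cv2.imwrite('pics/w5.png',cv2.resize(I[70:190,190:340],None,fx=5,fy=5,interpolation=cv2.INTER_CUBIC))
cs=cam('scene');m=bot.mark_of('scene','lever_end');print(m)
for t in(2.8,3,3.1,3.25):print(t,proj(cs,knob(b,t)))
print('piv',bot.mark_of('scene','lever_pivot'),proj(cs,w(b,B['lever_pivot'])))
L=obs('wrist',['trough','lever_pivot','axle_seat','slot_exit','stand','stand_seat'])
for x in L:print(x[1],x[2],round(x[3],2),loc(x[2],{'trough':.054,'lever_pivot':.106,'axle_seat':.08,'slot_exit':.063}.get(x[1],.056)))
E
```

```text
nose [-0.0073  0.0325] knob [0.0646 0.0471] cheekL [0.0022 0.0232] cheekR [ 0.0021 -0.023 ] wheeltop [0.0037 0.0013]
[{'location': [215.8, 188.2], 'confidence': 0.69}]
2.8 [217.78049794 186.70652907]
3 [215.83955684 188.15358695]
3.1 [215.15214687 189.260944  ]
3.25 [214.48436115 191.35928338]
piv [{'location': [234.1, 215.2], 'confidence': 0.83}, {'location': [247.7, 206.7], 'confidence': 0.53}] [233.99735343 214.67922646]
trough [261.7 211.5] 0.59 [-0.1081  0.0011]
lever_pivot [215.6 135.9] 0.88 [-0.0124  0.0446]
slot_exit [261.9 158.4] 0.92 [-0.0419  0.0012]
stand [465.5 115.7] 0.68 [ 0.0024 -0.218 ]
stand_seat [503.3 114.9] 0.62 [ 0.0031 -0.2589]
```

View pics/w5.png

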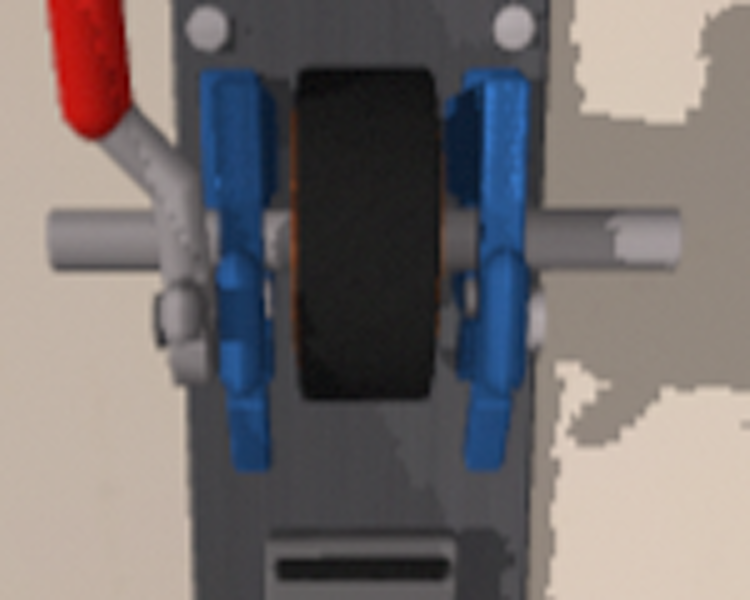

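```bash
python3 - <<'E'
from h import *
cs=cam('scene');ct=cam('top');cw=cam('wrist')
for n,c in(('scene',cs),('top',ct)):
    print(n,[(x['location'],round(x['confidence'],2)) for t in('lever_end','lever_pivot','axle_seat') for x in bot.mark_of(n,t)[:1]])
I=cs['color'];cv2.imwrite('pics/s2.png',cv2.resize(I[170:270,190:310],None,fx=6,fy=6,interpolation=cv2.INTER_CUBIC))
b=[.5285,.2273,np.radians(8.0)]
for t in(2.8,3,3.25):print(t,(proj(cs,knob(b,t))-[190,170])*6)
print('piv',(proj(cs,w(b,B['lever_pivot']))-[190,170])*6,'axle ends',[(proj(cs,w(b,(0,s,80)))-[190,170])*6 for s in(62,-62)])
E
```

```text
scene [([217.1, 188.2], 0.63), ([234.1, 213.2], 0.83), ([246.9, 209.0], 0.67)]
top [([218.5, 172.4], 0.46), ([221.8, 197.9], 0.86), ([236.7, 189.9], 0.92)]
2.8 [166.68298762 100.23917441]
3 [155.03734106 108.92152172]
3.25 [146.90616691 128.15570028]
piv [263.98412057 268.07535879] axle ends [array([216.30919262, 309.06900661]), array([443.93191053, 159.89611608])]
```

View pics/s2.png

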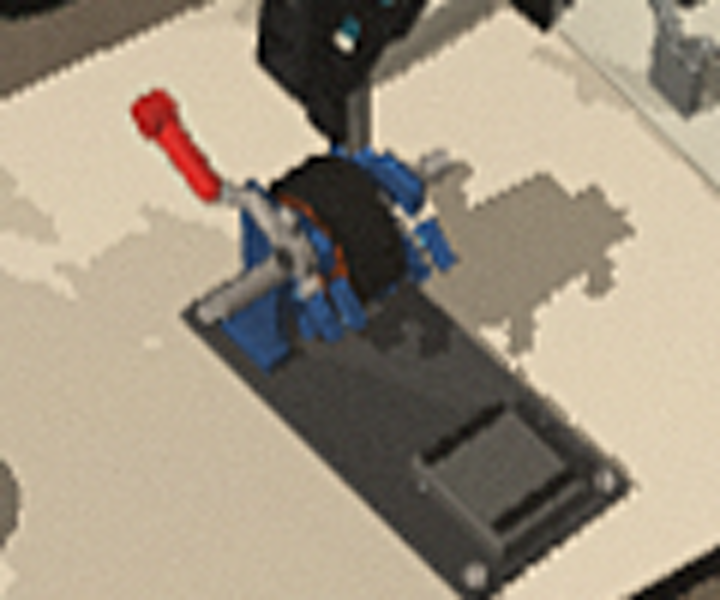

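```bash
python3 - <<'E'
from h import *
k=w([.5285,.2273,np.radians(8.0)],(62,46,0))
plan([(k[0],k[1],.20,7.8,.45),(k[0],k[1],.142,7.8,.3)])
E
```

```text
[[0.0423, -0.0133, 0.0091, 0.0], [0.0847, -0.0265, 0.0182, 0.001], [0.127, -0.0398, 0.0274, 0.001], [0.127, -0.0398, 0.0564, 0.001], [0.127, -0.0398, 0.0854, 0.001]]
```

>>> arm_command(series=[[0.042,-0.013,0,0],[0.085,-0.0265,0.01,0],[0.127,-0.04,0.027,0],[0.127,-0.04,0.056,0],[0.127,-0.04,0.083,0]], hand=0.0)

```text
time: 19.1
ee_pos: [0.5851, 0.2816, 0.1417]
tcp_rot: [179.5, -0.2, 7.9]
wrist_force: [11.0, 4.9, 9.9]
opening: 0.0125
grasp_force: 18.7
```

>>> arm_command(series=[[0,0,0.003,0],[0,0,0.006,0],[0,0,0.008,0],[0,0,0.01,0],[0,0,0.01,0]])

```text
time: 19.6
ee_pos: [0.5851, 0.2815, 0.1363]
tcp_rot: [179.6, -0.5, 7.9]
wrist_force: [5.3, 2.7, 2.9]
opening: 0.0106
grasp_force: 34.3
```

>>> arm_command(series=[[0,0,0,0],[0,0,0,0],[0,0,0.002,0],[0,0,0.004,0],[0,0,0.004,0]])

```text
time: 20.1
ee_pos: [0.5862, 0.2817, 0.1331]
tcp_rot: [179.6, -0.7, 7.9]
wrist_force: [9.0, 3.3, 3.6]
opening: 0.0116
grasp_force: 34.1
```

```bash
python3 - <<'E'
from h import *
o=bot.get_obs();print(o['time'],o['ee_pos'],o['tcp_rot'],o['opening'],o['grasp_force'],o['wrist_force'],o['joint_efforts'])
cs=cam('scene');print(bot.mark_of('scene','lever_end')[:1])
cw=cam('wrist');I=cw['color'];cv2.imwrite('pics/w6.png',I)
E
```

```text
20.1 [0.58620083 0.2817147  0.13314902] [179.63911247  -0.69032502   7.86148522] 0.011578401565162667 34.119420647621155 [9.00141046 3.29477123 3.63993899] [  0.49352629 -62.90775776  40.44562697   3.97030771   0.24993698
   0.18894369]
[{'location': [215.1, 190.3], 'confidence': 0.47}]
```

View pics/w6.png

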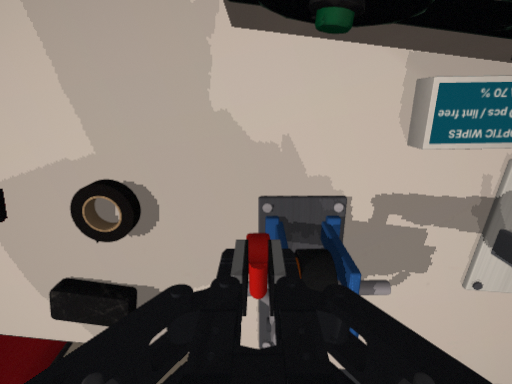

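>>> arm_command(series=[[0.001,0,0.006,0],[0.002,0,0.012,0],[0.002,0,0.018,0],[0.002,0,0.024,0],[0.002,0,0.03,0]])

```text
time: 20.75
ee_pos: [0.5938, 0.283, 0.1162]
tcp_rot: [179.9, -1.9, 7.8]
wrist_force: [-3.3, -8.2, 100.2]
opening: 0.0114
grasp_force: 99.5
```

>>> arm_command(series=[[0,0,0.002,0],[0,0,0.003,0],[0,0,0.003,0],[0,0,0.003,0],[0,0,0.003,0]])

```text
time: 21.25
ee_pos: [0.5938, 0.283, 0.1167]
tcp_rot: [179.9, -2.0, 7.8]
wrist_force: [-3.7, -7.0, 85.1]
opening: 0.0112
grasp_force: 97.3
```

```bash
python3 - <<'E'
from h import *
o=bot.get_obs();print(o['time'],o['ee_pos'],o['tcp_rot'],o['opening'],o['grasp_force'],o['wrist_force'])
cs=cam('scene');print(bot.mark_of('scene','lever_end')[:1])
E
```

```text
21.25 [0.59377481 0.28303908 0.11670762] [179.92671383  -2.00078251   7.79611093] 0.011162435731753012 97.34338760375977 [-3.72182416 -7.00297886 85.0829746 ]
[{'location': [213.5, 191.0], 'confidence': 0.77}]
```

>>> arm_command(series=[[0,0,-0.005,0],[0,0,-0.01,0],[0,0,-0.014,0],[0,0,-0.014,0],[0,0,-0.014,0]])

```text
time: 21.85
ee_pos: [0.5931, 0.2828, 0.1188]
tcp_rot: [179.7, -1.4, 7.8]
wrist_force: [24.0, 5.2, 18.9]
opening: 0.0112
grasp_force: 89.3
```

>>> arm_command(series=[[0,0,0,0],[0,0,0,0],[0,0,0,0],[0,0,-0.01,0],[0,0,-0.05,0]], hand=0.04)

```text
time: 22.35
ee_pos: [0.5838, 0.2806, 0.1578]
tcp_rot: [179.4, 0.2, 7.9]
wrist_force: [0.7, 0.6, 0.9]
opening: 0.0401
grasp_force: 0.0
```

```bash
python3 - <<'E'
from h import *
o=bot.get_obs();print(o['time'],o['ee_pos'],o['tcp_rot'],o['opening'],o['wrist_force'],np.round(o['q'],1))
cs=cam('scene');print(bot.mark_of('scene','lever_end')[:1])
E
```

```text
22.35 [0.58377384 0.28055887 0.15782923] [1.79401815e+02 1.56446594e-01 7.86814453e+00] 0.040108589248926456 [0.68289152 0.60140059 0.87264411] [  25.9   18.2   17.2   89.4   -0.5 -162. ]
[{'location': [215.1, 191.4], 'confidence': 0.75}]
```

```bash
python3 - <<'E'
from h import *
plan([(.529,.228,.20,-82.2,.2)])
E
```

```text
[[-0.005, 0.0035, -0.0025, 0.121], [-0.01, 0.007, -0.005, 0.242], [-0.015, 0.0105, -0.0075, 0.363], [-0.0199, 0.0141, -0.01, 0.484], [-0.0249, 0.0176, -0.0125, 0.605]]
[[-0.0021, 0.0057, -0.0025, 0.121], [-0.0042, 0.0115, -0.005, 0.242], [-0.0063, 0.0172, -0.0075, 0.363], [-0.0084, 0.0229, -0.01, 0.484], [-0.0105, 0.0286, -0.0125, 0.605]]
[[0.0015, 0.0059, -0.0025, 0.121], [0.003, 0.0118, -0.005, 0.242], [0.0046, 0.0177, -0.0075, 0.363], [0.0046, 0.0177, -0.0075, 0.363], [0.0046, 0.0177, -0.0075, 0.363]]
```

>>> arm_command(series=[[-0.005,0.003,-0.015,0.12],[-0.01,0.007,-0.02,0.242],[-0.015,0.01,-0.025,0.363],[-0.02,0.014,-0.025,0.484],[-0.025,0.018,-0.025,0.605]], hand=0.0854)

```text
time: 22.95
ee_pos: [0.5631, 0.2603, 0.1873]
tcp_rot: [179.8, -0.5, -27.1]
wrist_force: [-0.5, -1.0, -0.3]
opening: 0.085
grasp_force: 0.0
```

>>> arm_command(series=[[-0.002,0.006,0,0.12],[-0.004,0.0115,0,0.242],[-0.006,0.017,0,0.363],[-0.008,0.023,0,0.484],[-0.01,0.0286,0,0.605]])

```text
time: 23.45
ee_pos: [0.5412, 0.2392, 0.1871]
tcp_rot: [-179.9, -0.5, -61.7]
wrist_force: [0.3, 0.1, 0.8]
opening: 0.0855
grasp_force: 0.0
```

>>> arm_command(series=[[0.001,0.006,-0.005,0.12],[0.003,0.012,-0.01,0.242],[0.0046,0.0177,-0.015,0.36],[0.0046,0.0177,-0.015,0.36],[0.0046,0.0177,-0.015,0.36]])

```text
time: 23.95
ee_pos: [0.5282, 0.2271, 0.202]
tcp_rot: [-179.7, -0.4, -81.9]
wrist_force: [-0.4, -0.3, -0.0]
opening: 0.0854
grasp_force: 0.0
```

```bash
python3 - <<'E'
from h import *
o=bot.get_obs();print(o['time'],o['ee_pos'],o['tcp_rot'],o['opening'],np.round(o['q'],1))
L=obs('wrist',list(B));b=fit(L,B,b0)
c=cam('wrist');cv2.imwrite('pics/w7.png',c['color'])
for x in bot.mark_of('wrist','wheel')[:1]:print(x,atz(c,x['location'],.08))
E
```

```text
23.95 [0.52819752 0.22710848 0.20201166] [-179.66449036   -0.43885776  -81.89745359] 0.08541322186989612 [ 23.5   7.7   9.8  91.9  -0.5 -74.6]
fit [0.5296 0.2282] yaw 6.79
   bracket [0.2 0.4] 0.97
   trough [ 0.  -0.1] 0.59
   lever_pivot [ 0.3 -4. ] 0.82
   slot_exit [-1.4  2.2] 0.63
{'location': [256.1, 192.8], 'confidence': 0.82} [0.53001024 0.23026325 0.08      ]
```

View pics/w7.png

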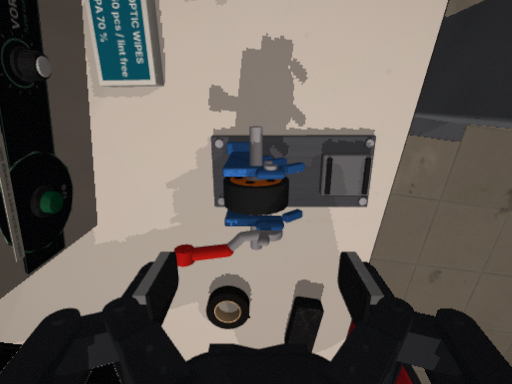

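>>> arm_command(series=[[0.001,-0.001,0.03,0],[0.001,-0.001,0.06,0],[0.001,-0.001,0.09,0],[0.001,-0.001,0.115,0],[0.001,-0.001,0.135,0]])

```text
time: 24.85
ee_pos: [0.5296, 0.225, 0.065]
tcp_rot: [-179.8, -0.5, -82.1]
wrist_force: [1.0, -0.0, 0.7]
opening: 0.0854
grasp_force: 0.0
```

>>> arm_command(series=[[0,0,0,0],[0,0,0,0],[0,0,0,0],[0,0,0,0],[0,0,0,0]], hand=0.05, grip_force=60)

```text
time: 25.35
ee_pos: [0.5304, 0.2254, 0.0675]
tcp_rot: [-179.6, -0.4, -82.1]
wrist_force: [0.0, -0.4, -2.5]
opening: 0.0621
grasp_force: 65.6
```

```bash
python3 - <<'E'
from h import *
o=bot.get_obs();print(o['time'],o['ee_pos'],o['tcp_rot'],o['opening'],o['wrist_force'],o['torque'])
E
```

```text
25.35 [0.53043635 0.22536416 0.0674647 ] [-179.63386785   -0.43235513  -82.08517847] 0.06207491437577921 [ 0.04498606 -0.4445672  -2.46843837] [ 0.02684285  0.03556432 -0.01078129]
```

>>> arm_command(series=[[0,0,-0.003,0],[0,0,-0.006,0],[0,0.005,-0.006,0],[0,0.0115,-0.006,0],[0,0.018,-0.006,0]])

```text
time: 25.85
ee_pos: [0.5116, 0.2226, 0.0726]
tcp_rot: [-179.7, -0.4, -82.1]
wrist_force: [0.3, 0.3, -2.5]
opening: 0.0618
grasp_force: 65.9
```

```bash
python3 - <<'E'
from h import *
o=bot.get_obs();print(o['time'],o['ee_pos'],o['tcp_rot'],o['opening'],o['wrist_force'],o['torque'])
E
```

```text
25.85 [0.51157092 0.22264308 0.07260418] [-179.69938415   -0.4484387   -82.09141013] 0.06183133283947645 [ 0.27348657  0.32230943 -2.53703356] [-0.01305589  0.01873883 -0.04155062]
```

>>> arm_command(series=[[0,0.005,0.004,0],[0,0.01,0.008,0],[0,0.0155,0.0118,0],[0,0.021,0.0155,0],[0,0.026,0.019,0]])

```text
time: 26.35
ee_pos: [0.4861, 0.219, 0.0531]
tcp_rot: [-179.7, -0.4, -82.1]
wrist_force: [1.0, 0.2, -3.1]
opening: 0.0619
grasp_force: 65.9
```

```bash
python3 - <<'E'
from h import *
o=bot.get_obs();print(o['time'],o['ee_pos'],o['tcp_rot'],o['opening'],o['wrist_force'],o['torque'])
E
```

```text
26.35 [0.48607619 0.21897675 0.0530847 ] [-179.70057949   -0.44978255  -82.0880601 ] 0.06189231219232766 [ 0.95490054  0.23452905 -3.0806515 ] [-0.00868519  0.0474553   0.02471321]
```

>>> arm_command(series=[[0,0.005,0,0],[0,0.012,-0.003,0],[0,0.022,-0.006,0],[0,0.032,-0.006,0],[0,0.042,-0.006,0]])

```text
time: 26.85
ee_pos: [0.4442, 0.2133, 0.0596]
tcp_rot: [-179.7, -0.4, -82.1]
wrist_force: [-0.3, 0.2, -2.5]
opening: 0.0621
grasp_force: 65.9
```

>>> arm_command(series=[[0,0.009,0,0],[0,0.0183,0,0],[0,0.0183,0.004,0],[0,0.0183,0.008,0],[0,0.0183,0.011,0]])

```text
time: 27.35
ee_pos: [0.4271, 0.2107, 0.0477]
tcp_rot: [-179.7, -0.5, -82.1]
wrist_force: [-0.3, 0.7, -2.4]
opening: 0.0618
grasp_force: 66.1
```

```bash
python3 - <<'E'
from h import *
o=bot.get_obs();print(o['time'],o['ee_pos'],o['tcp_rot'],o['opening'],o['wrist_force'])
e=np.array(o['ee_pos'])-[.5304,.2254,0];y=np.radians(7.91);print('dx',e[0]*np.cos(y)+e[1]*np.sin(y),'dy',-e[0]*np.sin(y)+e[1]*np.cos(y))
c=cam('wrist')
for t in('trough','wheel'):
    m=bot.mark_of('wrist',t)
    for x in m[:1]:print(t,x,atz(c,x['location'],.054 if t=='trough' else o['ee_pos'][2]+.0125))
I=c['color'];cv2.imwrite('pics/w8.png',I)
E
```

```text
27.35 [0.42706652 0.21073753 0.04766336] [-179.69330719   -0.45184961  -82.09289147] 0.061842230508227874 [-0.33944055  0.69789813 -2.36333783]
dx -0.104368116696901 dy -0.0003024774405732539
wheel {'location': [257.6, 271.3], 'confidence': 0.75} [0.42670944 0.21444871 0.06016336]
```

View pics/w8.png

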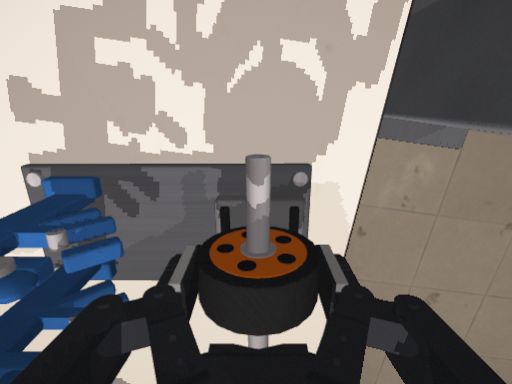

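>>> arm_command(series=[[0,0.0008,0.002,0],[0,0.0008,0.004,0],[0,0.0008,0.005,0],[0,0.0008,0.006,0],[0,0.0008,0.006,0]])

```text
time: 28.0
ee_pos: [0.4262, 0.2106, 0.0421]
tcp_rot: [-179.7, -0.4, -82.1]
wrist_force: [0.1, -0.3, -2.2]
opening: 0.0622
grasp_force: 66.1
```

>>> arm_command(series=[[0,0,0.0007,0],[0,0,0.0014,0],[0,0,0.0014,0],[0,0,0.0014,0],[0,0,0.0014,0]])

```text
time: 28.5
ee_pos: [0.4263, 0.2106, 0.0411]
tcp_rot: [-179.7, -0.4, -82.1]
wrist_force: [-2.1, -0.8, 2.6]
opening: 0.062
grasp_force: 66.6
```

>>> arm_command(series=[[0,0,0,0],[0,0,0,0],[0,0,0,0],[0,0,0,0],[0,0,-0.01,0]], hand=0.0854)

```text
time: 29.0
ee_pos: [0.4255, 0.2103, 0.05]
tcp_rot: [-179.8, -0.5, -82.1]
wrist_force: [0.2, 0.1, -0.5]
opening: 0.0849
grasp_force: 0.0
```

>>> arm_command(series=[[0,0,-0.03,0],[0,0,-0.06,0],[0,0,-0.1,0],[0,0,-0.14,0],[0,0,-0.14,0]])

```text
time: 29.5
ee_pos: [0.4269, 0.2125, 0.1971]
tcp_rot: [-179.2, -0.3, -82.1]
wrist_force: [-0.4, -0.3, 0.1]
opening: 0.0856
grasp_force: 0.0
```

```bash
python3 - <<'E'
from h import *
o=bot.get_obs();print(o['time'],o['ee_pos'],o['tcp_rot'],o['opening'],np.round(o['q'],1))
c=cam('wrist')
for t in('trough','wheel'):
    m=bot.mark_of('wrist',t)
    for x in m[:1]:print(t,x,atz(c,x['location'],.054))
I=c['color'];cv2.imwrite('pics/w9.png',I)
E
```

```text
29.5 [0.42687081 0.2124633  0.19714015] [-179.22843152   -0.29135904  -82.09330381] 0.08559681024281147 [ 26.8  -6.2  -4.8  90.8  -0.5 -71.1]
wheel {'location': [260.9, 185.9], 'confidence': 0.62} [0.42516321 0.21484639 0.054     ]
```

View pics/w9.png

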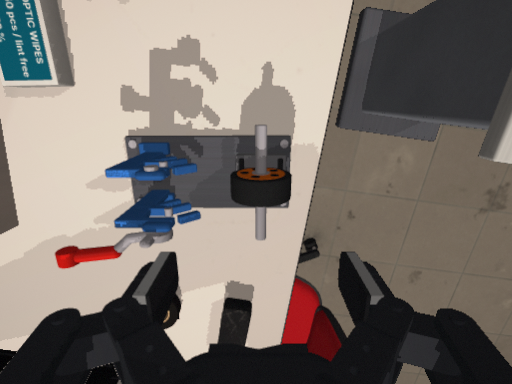

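```bash
python3 - <<'E'
from h import *
plan([(.4263,.2143,.17,-172.1,.3)])
c=cam('wrist')
def at(pos,rpy,fn,pts,z):
    T=np.eye(4);T[:3,:3]=R.from_euler('xyz',rpy,degrees=True).as_matrix();T[:3,3]=pos
    d=dict(c);d['T']=T@np.array(c['T_tool_cam']);g=cv2.cvtColor(cv2.imread(fn),cv2.COLOR_BGR2GRAY);out=[]
    for p in pts:
        x0,y0=max(p[0]-6,0),max(p[1]-6,0);s=255-g[y0:p[1]+7,x0:p[0]+7].astype(float);s=np.clip(s-np.median(s)-25,0,None)
        m=s.sum();q=[x0+(s.sum(0)@np.arange(s.shape[1]))/m,y0+(s.sum(1)@np.arange(s.shape[0]))/m] if m else p
        X=atz(d,q,z);out.append(X);print(fn,p,np.round(q,1),np.round(X,4))
    return np.array(out)
a=at((.42096,.10223,.30102),(-177.095,.106,11.791),'pics/w1.png',[(362,4),(335,109),(409,126),(447,18)],.008)
e=at((.46327,.22462,.22813),(179.574,-.416,7.861),'pics/w4.png',[(449,40),(417,155)],.008)
for A,B_ in((a[1],a[0]),(a[2],a[3]),(e[1],e[0])):
    d=B_-A;print('yaw',np.degrees(np.arctan2(d[1],d[0])),np.linalg.norm(d))
d=a[1]-a[2];print('yawy',np.degrees(np.arctan2(-d[0],d[1])),np.linalg.norm(d),'centre',a.mean(0))
E
```

```text
[[-0.0002, -0.0001, 0.0016, 0.121], [-0.0004, -0.0002, 0.0032, 0.242], [-0.0006, -0.0003, 0.0048, 0.363], [-0.0008, -0.0004, 0.0064, 0.483], [-0.001, -0.0005, 0.008, 0.604]]
[[-0.0002, 0.0, 0.0016, 0.121], [-0.0004, 0.0, 0.0032, 0.242], [-0.0007, 0.0001, 0.0048, 0.363], [-0.0009, 0.0001, 0.0064, 0.483], [-0.0011, 0.0001, 0.008, 0.604]]
[[-0.0002, 0.0001, 0.0016, 0.121], [-0.0003, 0.0003, 0.0032, 0.242], [-0.0005, 0.0004, 0.0048, 0.363], [-0.0005, 0.0004, 0.0048, 0.363], [-0.0005, 0.0004, 0.0048, 0.363]]
pics/w1.png (362, 4) [360.5   3.5] [0.6416 0.0266 0.008 ]
pics/w1.png (335, 109) [335. 109.] [0.5085 0.0207 0.008 ]
pics/w1.png (409, 126) [409.7 122.2] [ 0.513 -0.09   0.008]
pics/w1.png (447, 18) [443.7  18.1] [ 0.6465 -0.0836  0.008 ]
pics/w4.png (449, 40) [448.2  39.6] [0.6417 0.0264 0.008 ]
pics/w4.png (417, 155) [416.9 154.7] [0.5082 0.0206 0.008 ]
yaw 2.5374775919894588 0.13318149346516026
yaw 2.751753242080601 0.1336966337622605
yaw 2.493691914015173 0.1336572089008623
yawy 2.3214794349933907 0.11080849536406921 centre [ 0.57739248 -0.03160878  0.008     ]
```

>>> arm_command(series=[[0,0,0.002,0.121],[0,0,0.003,0.242],[-0.001,0,0.005,0.363],[-0.001,0,0.006,0.483],[-0.001,0,0.008,0.604]], hand=0.055)

```text
time: 30.2
ee_pos: [0.4246, 0.2123, 0.1814]
tcp_rot: [-179.6, -0.3, -117.0]
wrist_force: [0.2, -0.3, -0.3]
opening: 0.0546
grasp_force: 0.0
```

>>> arm_command(series=[[0,0,0.002,0.121],[0,0,0.003,0.242],[-0.001,0,0.005,0.363],[-0.001,0,0.006,0.483],[-0.001,0,0.008,0.604]])

```text
time: 30.7
ee_pos: [0.4251, 0.2131, 0.1734]
tcp_rot: [-179.5, 0.0, -151.6]
wrist_force: [-0.4, 0.6, -0.5]
opening: 0.0548
grasp_force: 0.0
```

>>> arm_command(series=[[0,0,0.002,0.121],[0,0,0.003,0.242],[-0.001,0,0.005,0.363],[-0.001,0,0.005,0.363],[-0.001,0,0.005,0.363]])

```text
time: 31.2
ee_pos: [0.4262, 0.2136, 0.169]
tcp_rot: [-179.5, 0.2, -171.9]
wrist_force: [-0.6, 0.8, 0.1]
opening: 0.0549
grasp_force: 0.0
```

```bash
python3 - <<'E'
from h import *
o=bot.get_obs();print(o['time'],o['ee_pos'],o['tcp_rot'],o['opening'],np.round(o['q'],1))
for n in('wrist','top','scene'):
    c=cam(n)
    for x in bot.mark_of(n,'wheel')[:1]:print(n,x,atz(c,x['location'],.054))
plan([(.4263,.2143,.09,-172.1,.3),(.4263,.2143,.065,-172.1,.15)])
E
```

```text
31.2 [0.42615038 0.21362944 0.16898356] [-179.52243917    0.2288117  -171.90124885] 0.05492536704990745 [26.9 -5.9 -7.7 88.2 -0.5 18.8]
wrist {'location': [257.1, 190.9], 'confidence': 0.83} [0.42615621 0.21244593 0.054     ]
scene {'location': [271.7, 242.7], 'confidence': 0.73} [0.42256314 0.21783797 0.054     ]
[[0.0001, 0.0002, 0.0266, 0.0], [0.0001, 0.0003, 0.0532, 0.001], [0.0002, 0.0005, 0.0798, 0.001], [0.0002, 0.0005, 0.0923, 0.001], [0.0002, 0.0005, 0.1048, 0.001]]
```

>>> arm_command(series=[[0,0,0.026,0],[0,0,0.053,0],[0,0,0.078,0],[0,0,0.092,0],[0,0,0.104,0]])

```text
time: 32.0
ee_pos: [0.4272, 0.2131, 0.0651]
tcp_rot: [-179.5, 0.3, -172.1]
wrist_force: [-0.1, -0.3, -0.0]
opening: 0.0552
grasp_force: 0.0
```

>>> arm_command(series=[[0,0,0,0],[0,0,0,0],[0,0,0,0],[0,0,0,0],[0,0,0,0]], hand=0.015, grip_force=50)

```text
time: 32.5
ee_pos: [0.4278, 0.2134, 0.0668]
tcp_rot: [-179.6, 0.4, -172.1]
wrist_force: [-0.4, 1.3, 3.6]
opening: 0.025
grasp_force: 51.8
```

```bash
python3 - <<'E'
from h import *
o=bot.get_obs();print(o['time'],o['ee_pos'],o['tcp_rot'],o['opening'],o['grasp_force'],o['wrist_force'],o['torque'])
E
```

```text
32.5 [0.42780959 0.21342467 0.06679072] [-179.58579053    0.41157588 -172.09634421] 0.02498994321691506 51.826685070991516 [-0.39387066  1.2883788   3.63892646] [-0.01225889 -0.02946674 -0.01309627]
```

```bash
python3 - <<'E'
from h import *
plan([(.4278,.2134,.18,-172.1,.25),(.5668,-.0318,.18,-177.5,.3)])
E
```

```text
[[0.0, -0.0, -0.0226, 0.0], [0.0, -0.0, -0.0453, 0.0], [0.0, -0.0, -0.0679, 0.0], [0.0, -0.0, -0.0906, 0.0], [0.0, -0.0, -0.1132, 0.0]]
[[-0.0104, -0.0262, 0.0, 0.009], [-0.0208, -0.0524, 0.0, 0.019], [-0.0312, -0.0786, 0.0, 0.028], [-0.0416, -0.1048, 0.0, 0.038], [-0.052, -0.131, 0.0, 0.047]]
[[-0.0116, -0.0257, 0.0, 0.009], [-0.0232, -0.0514, 0.0, 0.019], [-0.0349, -0.077, 0.0, 0.028], [-0.0465, -0.1027, 0.0, 0.038], [-0.0581, -0.1284, 0.0, 0.047]]
```

>>> arm_command(series=[[0,0,-0.015,0],[0,0,-0.04,0],[0,0,-0.065,0],[0,0,-0.09,0],[0,0,-0.113,0]])

```text
time: 33.0
ee_pos: [0.4264, 0.2138, 0.1809]
tcp_rot: [-179.6, 0.3, -172.1]
wrist_force: [-0.1, -0.5, -2.4]
opening: 0.0253
grasp_force: 50.9
```

>>> arm_command(series=[[-0.0104,-0.026,0,0.009],[-0.021,-0.0524,0,0.019],[-0.031,-0.0786,0,0.028],[-0.0416,-0.105,0,0.038],[-0.052,-0.131,0,0.047]])

```text
time: 33.5
ee_pos: [0.4963, 0.0902, 0.181]
tcp_rot: [-179.6, 0.3, -174.8]
wrist_force: [0.3, 0.9, -2.3]
opening: 0.0252
grasp_force: 51.1
```

>>> arm_command(series=[[-0.0116,-0.026,0,0.009],[-0.023,-0.0514,0,0.019],[-0.035,-0.077,0,0.028],[-0.0465,-0.103,0,0.038],[-0.058,-0.1284,0,0.047]])

```text
time: 34.0
ee_pos: [0.5657, -0.0324, 0.1822]
tcp_rot: [-179.6, 0.4, -177.5]
wrist_force: [0.6, -0.5, -3.4]
opening: 0.0248
grasp_force: 51.1
```

```bash
python3 - <<'E'
from h import *
o=bot.get_obs();print(o['time'],o['ee_pos'],o['tcp_rot'],o['opening'],o['grasp_force'],o['wrist_force'],o['torque'],np.round(o['q'],1))
s=[.5654,-.0318,np.radians(2.5)];zw=o['ee_pos'][2]-.0128
for n in('wrist','top','scene'):
    c=cam(n)
    for t,z in(('wheel',zw),('stand_seat',.056),('stand',0)):
        for x in bot.mark_of(n,t)[:1]:print(n,t,np.round(x['location'],1),round(x['confidence'],2),np.round(atz(c,x['location'],z),4))
E
```

```text
34.0 [ 0.56572193 -0.03242838  0.18218506] [-179.58821315    0.3557066  -177.5152479 ] 0.024759340285329112 51.05955898761749 [ 0.62256713 -0.45837745 -3.3719582 ] [ 0.0121886  -0.03030509  0.02302659] [-3.1  6.1  5.9 89.3 -0.4 -5.6]
wrist wheel [257.2 244.3] 0.96 [ 0.5667 -0.0324  0.1694]
wrist stand_seat [258.6 189. ] 0.9 [ 0.5674 -0.032   0.056 ]
wrist stand [261.  174.6] 0.85 [ 0.5675 -0.0294  0.    ]
top wheel [339.9 179.7] 0.47 [ 0.561  -0.0308  0.1694]
top stand_seat [331.4 180.9] 0.83 [ 0.5648 -0.0314  0.056 ]
top stand [325.  184.1] 0.93 [ 0.5586 -0.0239  0.    ]
scene wheel [323.6 141.6] 0.73 [ 0.5497 -0.024   0.1694]
scene stand_seat [319.  169.8] 0.93 [ 0.554  -0.0296  0.056 ]
scene stand [316.5 179.8] 0.69 [ 0.5646 -0.0373  0.    ]
```

>>> arm_command(series=[[0,0.0005,0.025,0],[0,0.0005,0.05,0],[0,0.0005,0.075,0],[0,0.0005,0.095,0],[0,0.0005,0.103,0]])

```text
time: 35.1
ee_pos: [0.5649, -0.0313, 0.0763]
tcp_rot: [-179.6, 0.2, -177.5]
wrist_force: [0.5, 0.2, -2.7]
opening: 0.0251
grasp_force: 51.0
```

>>> arm_command(series=[[0,0,0.002,0],[0,0,0.004,0],[0,0,0.006,0],[0,0,0.007,0],[0,0,0.007,0]])

```text
time: 35.6
ee_pos: [0.5663, -0.0316, 0.0718]
tcp_rot: [-179.6, 0.4, -177.5]
wrist_force: [-0.7, 0.8, -2.6]
opening: 0.0247
grasp_force: 51.0
```

```bash
python3 - <<'E'
from h import *
o=bot.get_obs();print(o['time'],o['ee_pos'],o['tcp_rot'],o['opening'],o['grasp_force'],o['wrist_force'],o['torque'])
E
```

```text
35.6 [ 0.56630863 -0.03156741  0.07181296] [-179.58340474    0.39103032 -177.48560723] 0.024740151512808006 50.96687436103821 [-0.72224647  0.7883687  -2.64216507] [ 0.00261375  0.01168435 -0.00217325]
```

>>> arm_command(series=[[0,0,0.001,0],[0,0,0.002,0],[0,0,0.0028,0],[0,0,0.0028,0],[0,0,0.0028,0]])

```text
time: 36.1
ee_pos: [0.567, -0.0316, 0.0694]
tcp_rot: [-179.6, 0.5, -177.5]
wrist_force: [3.6, -0.0, 4.2]
opening: 0.025
grasp_force: 51.8
```

>>> arm_command(series=[[0,0,0.0008,0],[0,0,0.0015,0],[0,0,0.0015,0],[0,0,0.0015,0],[0,0,0.0015,0]])

```text
time: 36.6
ee_pos: [0.5675, -0.0316, 0.0687]
tcp_rot: [-179.6, 0.6, -177.5]
wrist_force: [3.3, 0.7, 8.8]
opening: 0.025
grasp_force: 52.4
```

>>> arm_command(series=[[0.0,0,0,0],[0,0,0,0],[0,0,0,0],[0,0,0,0],[0,0,0,0]], hand=0.046)

```text
time: 37.1
ee_pos: [0.5659, -0.0316, 0.0668]
tcp_rot: [-179.6, 0.3, -177.5]
wrist_force: [-0.0, -0.2, -0.7]
opening: 0.0462
grasp_force: 0.0
```

>>> arm_command(series=[[0,0,-0.02,0],[0,0,-0.05,0],[0,0,-0.09,0],[0,0,-0.12,0],[0,0,-0.12,0]])

```text
time: 37.6
ee_pos: [0.5669, -0.0308, 0.1919]
tcp_rot: [-179.6, 0.7, -177.5]
wrist_force: [-0.3, -0.1, 0.5]
opening: 0.0459
grasp_force: 0.0
```

```bash
python3 - <<'E'
from h import *
o=bot.get_obs();print(o['time'],o['ee_pos'],o['tcp_rot'],o['opening'],o['wrist_force'])
c=cam('wrist')
for t in('wheel','stand_seat'):
    for x in bot.mark_of('wrist',t)[:1]:print(t,np.round(x['location'],1),round(x['confidence'],2),np.round(atz(c,x['location'],.056),4))
for p in((0,62),(0,-62)): print('axle end pred',proj(c,w([.5654,-.0318,np.radians(2.5)],(*p,56))))
print('pred seat',proj(c,w([.5654,-.0318,0],(0,0,56))))
# orange faces + silver axle analysis: dark tread centre columns
hsv=cv2.cvtColor(c['color'],cv2.COLOR_BGR2HSV);m=cv2.inRange(hsv,(3,120,60),(20,255,255));m[300:]=0
print('orange',cv2.connectedComponentsWithStats(m)[2][1:6].tolist())
cs=cam('scene');print('lever',bot.mark_of('scene','lever_end')[:1],'wheel',bot.mark_of('scene','wheel')[:1],proj(cs,w([.5654,-.0318,0],(0,0,56))))
for t in('tape','wipes','brick'):
  for n in('scene','top'):
    cam(n);print(n,t,[np.round(x['location'],1) for x in bot.mark_of(n,t)[:1]])
E
```

```text
37.6 [ 0.56688837 -0.03082563  0.19185975] [-179.55091447    0.73723499 -177.48358774] 0.04594038704637794 [-0.26399331 -0.1258919   0.49267901]
wheel [257.6 185.1] 0.56 [ 0.5685 -0.0316  0.056 ]
axle end pred [318.22989618 182.35214325]
axle end pred [196.95704547 182.07984896]
pred seat [257.499325   182.21393224]
orange [[22, 21, 98, 35, 2542], [272, 164, 1, 3, 3], [272, 169, 1, 1, 1], [272, 171, 1, 20, 20], [272, 194, 1, 4, 4]]
lever [{'location': [216.3, 188.7], 'confidence': 0.72}] wheel [{'location': [316.9, 169.1], 'confidence': 0.71}] [317.11463519 166.9796292 ]
scene tape [array([177.9, 260.9])]
top tape [array([167.5, 185.5])]
scene wipes [array([252., 174.])]
top wipes [array([282.1, 139.3])]
scene brick [array([191.1, 294.4])]
top brick [array([162.3, 221.8])]
```

```bash
python3 - <<'E'
from h import *
def red(I):
    h=cv2.cvtColor(I,cv2.COLOR_BGR2HSV);m=cv2.inRange(h,(0,150,80),(4,255,255))|cv2.inRange(h,(172,150,80),(180,255,255))
    n,l,s,ce=cv2.connectedComponentsWithStats(m);k=1+np.argmax(s[1:,4]);y,x=np.where(l==k)
    return s[k].tolist(),np.round(ce[k],2)
a=cv2.resize(cv2.imread('pics/s2.png'),(120,100),interpolation=cv2.INTER_AREA)
print('s2',red(a))
for i in range(3):
    c=cam('scene');print(red(c['color'][170:270,190:310]),bot.mark_of('scene','lever_end')[0]['location'])
# predicted handle midpoints
for b in([.530,.2283,np.radians(8)],):
  for t in(2.8,2.95,3.1,3.25):
    a_=np.radians(20)-t
    print(t,[np.round(proj(c,w(b,(-12-r*np.cos(a_),46,106-r*np.sin(a_))))-[190,170],1) for r in(78,58)])
# closed-state calibration
I=cv2.imread('pics/scene0.png');print('closed',red(I[170:270,190:310]),[np.round(proj(c,knob([.530,.2283,np.radians(8)],t))-[190,170],1) for t in(0,.15)])
E
```

```text
s2 ([22, 15, 15, 18, 99], array([28.57, 23.16]))
([21, 17, 15, 17, 96], array([27.97, 24.91])) [213.7, 190.5]
([21, 17, 15, 18, 96], array([28.1 , 25.04])) [213.7, 189.5]
([21, 17, 15, 17, 95], array([27.89, 24.85])) [217.6, 189.0]
2.8 [array([27.1, 16.5]), array([31.3, 23.7])]
2.95 [array([25.6, 17.5]), array([30.1, 24.4])]
3.1 [array([24.5, 19. ]), array([29.3, 25.5])]
3.25 [array([23.8, 21.1]), array([28.8, 27. ])]
closed ([52, 55, 17, 19, 116], array([60.21, 64.49])) [array([62.9, 70. ]), array([63.8, 68.1])]
```

Wheel is seated in the stand. I'll press the lever once more with closed fingers to confirm it sits at its stop.

```bash
python3 - <<'E'
from h import *
k=w([.530,.2283,np.radians(8)],(62,46,0));print(k)
plan([(k[0],k[1],.19,-172.1,.42),(k[0],k[1],.145,-172.1,.3)])
E
```

```text
[0.58499466 0.28248106 0.        ]
[[-0.0042, 0.039, -0.0004, -0.012], [-0.0083, 0.078, -0.0007, -0.024], [-0.0125, 0.117, -0.0011, -0.035], [-0.0167, 0.156, -0.0014, -0.047], [-0.0208, 0.1951, -0.0018, -0.059]]
[[-0.0064, 0.0387, -0.0004, -0.012], [-0.0129, 0.0774, -0.0007, -0.024], [-0.0193, 0.1161, -0.0011, -0.035], [-0.0193, 0.1161, 0.0214, -0.035], [-0.0193, 0.1161, 0.0439, -0.035]]
```

>>> arm_command(series=[[-0.004,0.039,0,-0.012],[-0.008,0.078,0,-0.024],[-0.0125,0.117,0,-0.035],[-0.0167,0.156,0,-0.047],[-0.021,0.195,0,-0.059]], hand=0.0)

```text
time: 39.3
ee_pos: [0.5777, 0.1665, 0.1859]
tcp_rot: [-179.6, 0.3, -174.1]
wrist_force: [0.9, -0.3, 0.3]
opening: -0.0001
grasp_force: 0.0
```

>>> arm_command(series=[[-0.0064,0.0387,0,-0.012],[-0.013,0.0774,0,-0.024],[-0.0193,0.116,0,-0.035],[-0.0193,0.116,0.018,-0.035],[-0.0193,0.116,0.036,-0.035]])

```text
time: 39.8
ee_pos: [0.5854, 0.2837, 0.1486]
tcp_rot: [-179.6, 0.4, -172.0]
wrist_force: [0.8, -1.3, 0.0]
opening: -0.0001
grasp_force: 0.0
```

>>> arm_command(series=[[0,0,0.003,0],[0,0,0.004,0],[0,0,0.006,0],[0,0,0.008,0],[0,0,0.008,0]])

```text
time: 40.3
ee_pos: [0.5856, 0.2819, 0.1415]
tcp_rot: [-179.6, 0.4, -172.1]
wrist_force: [0.7, -0.6, 0.1]
opening: 0.0002
grasp_force: 0.0
```

>>> arm_command(series=[[0,0,0.0015,0],[0,0,0.003,0],[0,0,0.0045,0],[0,0,0.006,0],[0,0,0.006,0]])

```text
time: 40.8
ee_pos: [0.5853, 0.2819, 0.1347]
tcp_rot: [-179.5, 0.3, -172.1]
wrist_force: [0.9, -0.3, -0.1]
opening: 0.0
grasp_force: 0.0
```

>>> arm_command(series=[[0,0,0.0008,0],[0,0,0.0015,0],[0,0,0.0022,0],[0,0,0.003,0],[0,0,0.003,0]])

```text
time: 41.3
ee_pos: [0.5855, 0.282, 0.1333]
tcp_rot: [-179.6, 0.4, -172.1]
wrist_force: [-2.3, -1.4, 6.0]
opening: -0.0
grasp_force: 3.4
```

>>> arm_command(series=[[0,0,0.001,0],[0,0,0.002,0],[0,0,0.002,0],[0,0,0.002,0],[0,0,0.002,0]])

```text
time: 41.8
ee_pos: [0.5857, 0.2821, 0.1329]
tcp_rot: [-179.6, 0.5, -172.1]
wrist_force: [-3.5, -1.7, 15.8]
opening: -0.0
grasp_force: 7.8
```

>>> arm_command(series=[[0,0,-0.01,0],[0,0,-0.04,0],[0,0,-0.07,0],[0,0,-0.1,0],[0,0,-0.1,0]])

```text
time: 42.3
ee_pos: [0.5858, 0.2832, 0.235]
tcp_rot: [-179.7, 0.7, -172.1]
wrist_force: [0.2, 0.7, 0.4]
opening: -0.0001
grasp_force: 0.0
```

```bash
python3 - <<'E'
from h import *
o=bot.get_obs();print(o['time'],o['ee_pos'],o['wrist_force'])
for n in('scene','top'):
    c=cam(n)
    for t in('wheel','stand_seat'):
        for x in bot.mark_of(n,t)[:1]:print(n,t,np.round(x['location'],1),round(x['confidence'],2))
    print(proj(c,w([.5654,-.0318,0],(0,0,56))))
E
```

```text
42.3 [0.58582329 0.28316711 0.23497078] [0.20417158 0.74152228 0.43512352]
scene wheel [317.9 168.8] 0.91
scene stand_seat [314.7 168.3] 0.6
[317.11463519 166.9796292 ]
top wheel [330.6 180.3] 0.73
top stand_seat [329.6 179.1] 0.78
[331.53174924 180.68398223]
```

The lever is stiff at its stop and the wheel coincides with the stand seat, so I'm handing in.

```bash
python3 -c "
from workcell import bot
print(bot.job_done())"
```

```text
the job is handed in; nothing more can be done
None
```

I handed the job in at about 42 s: the lever is open against its stop, and the wheel was stood in the chocks, then laid centred in the stand's notches and released; a lever press reached 100 N at the wrist (limit 120), and I viewed 11 pictures, one over the limit of 10.

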